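# Zero the photometer on its blank

## Robot

A 6-joint arm with a two-finger parallel gripper is mounted at the origin on a cart in front of the work surface, level with it; the furniture and walls round the work are solid. World frame = base frame: x ahead of the robot, y to its left, z up, the work surface at z = 0. Lengths are in m, angles in rad, forces in N, time in s.
With the tool pointing down it reaches from about 0.275 to 0.85 m from the base axis. Payload 19 kg.
Tool frame: the origin (TCP) lies at the very end of the fingers, on their centre line; the grasp point (between the pads) lies env.grip_depth behind it (env.grip_depth is the distance from the TCP to the grasp point, in m); z points along the fingers, y is the direction in which the jaws open and shut (so a half turn about z gives the same grasp; the last joint's range is limited). The gripper opens to 85 mm and grips with 20 to 120 N. Pads are 22 mm wide; open, the fingers measure 114 mm over their backs; the gripper's body (76 mm by 85 mm) begins 54 mm behind the grasp point. The pads swing forward as they close: fully open they stand 13 mm farther back than shut.
Start: joints at [-1.47, 0.15, 1.437, -0, 1.554, -0.134], TCP at [0.134, -0.559, 0.231] pointing down, gripper open.
Joint ranges: [-2.8, 2.8], [-0.68, 2.1], [0.12, 2.68], [-1.39, 4.53], [0.16, 2.79], [-2.81, 2.81]. Speed limits (rad/s): [1.89, 1.89, 2.22, 3.01, 3.01, 3.01].

## Interface

Orientations are given as a unit quaternion [x, y, z, w].
In Python, from station import env gives the robot as it stands.
- The arm moves only by the tool servo_tool, never from a script. Its argument "motion" is a list of rows, each an object with "slide": the shift along the tool's x, y, z in mm, a list of three; "angular": the turn, a rotation vector about the tool's x, y, z in rad, a list of three; "fingers": the opening, from 0 (shut) to 1 (fully open). In form: [{"slide": [tx, ty, tz], "angular": [ax, ay, az], "fingers": fingers}, ...]. A call has 1 to 5 rows; each row is the pose to reach, as a shift and turn from the pose measured when the call began, along the tool's axes at that moment; what a row does not reach only later rows make up. A row lasts 1/8 s, in which the tool goes at most 62.5 mm and 10.7 degrees, less where a joint would pass 70% of its speed; a pose out of reach is approached as far as the arm can. A call with a gripper value outside its range is refused whole. The fingers move at their own pace and stop on an object; the grip force is fixed at half the most. Time passes only in rows, so rows that repeat a pose let the fingers close. It gives the time, the measured TCP pose, the force and the opening at its end, in the units of the state.
- env.get_state(): the state, without advancing time (a new reading comes with each control period).
- env.capture(name): name is "scene" or "top" or "wrist"; returns the picture (420x560x3 uint8, red, green, blue); there is no depth.
- env.camera_info(name): a dict with "K" (3x3 intrinsics, pixels), "T" (4x4, takes a point from camera to world coordinates). Camera axes: x right, y down, z forward; pixel columns grow to the right and rows downward; lengths in m; the calibration is good to about 2 mm. The wrist camera is an equidistant fisheye: a pixel r from the principal point sees the ray r / f radians off the axis. A picture is of the moment at which its call begins: read the wrist's pose just before it. camera_info takes no time and is no camera call; for the wrist camera it gives the pose at the moment of the call.
- env.close_job(): hands the job in, once; it reports no verdict.
Trained networks look in the newest picture that a camera, given by its name, has taken for a name from the list of things; names that differ only in an ending like _2 or _b are one class to them, and where a whole thing is asked for, a point or a joint stands for the part that bears it (a point fixed in the world has none). Each returns a list of dicts, best first, with "p" (0 to 1); they miss things now and then, are a little off and sometimes report something else, mostly with a low value. They report only what shows in the picture. A call takes as long as a camera call.
- env.silhouettes(camera, thing): "region" (420x560 bool, what is visible of it) and "location" ([column, row] as shares, 0 to 1, of the picture: columns of its width, rows of its height, amid what is visible of it).
- env.place_of(camera, thing): "location" ([column, row] as shares, 0 to 1, of the picture: columns of its width, rows of its height: a listed point, or the origin of a listed thing).
The state is a dict: "clock": time; "qpos": joint angles; "qvel": joint speeds; "joint_efforts": joint torques, N m; "tool_pos": TCP position; "ee_rot": TCP orientation; "wrist_force": force on the tool from outside, world axes, zero at the start; "wrist_torque": the same for the moment, N m; "width": finger opening in m.
Only numpy, scipy, OpenCV 4.12 (cv2) and the standard library are available. Lean on these libraries where they do the work, as an engineer would, in place of code of your own. Each camera call takes 0.05 s, during which the arm holds its last target.

## Task

Zero the photometer on its blank: push the cell-changer rod all the way in to its stop, lower the lid of the cell compartment gently, without slamming it, until it is fully shut, and only then press the big round key on the sloping panel until it clicks through, and let go. Leave the glassware, bottles and petri dish round the instrument standing where they are.

Things in the scene. Friction and masses are not known exactly. Their poses are not given: they have to be found in the camera images.
- photometer: bench photometer, white housing on a grey base tray, fixed to the bench; 272 (x) x 340 (y) x 186 mm high, yaw within 12 degrees; origin under its centre on the worktop, +x to its back, +y to the left as its user sees it, z up. Left part (y +30 to +170): cell compartment, lid on top, upright front wall at x -60, only the 38 mm high tray in front of it (tray to x -152). Right part: key panel
- hood_edge (a point): middle of the lower front edge of the glare hood over the display (at x -86, y -70, z 176 mm of the photometer; hood from y -168 to +28, top z 186). Below it the white key panel slopes up at 33 degrees from x -148, z 38 to the upright front at x -60, z 95. A gripper cannot come straight down onto the upper panel past this hood; it has to lean back
- selector (a joint): travel of the cell changer's rod in m: 0 = fully in at the end stop (the blank, the cell nearest the user, stands in the beam), 0.049 = pulled right out; friction about 2 N, stays where it is left; pushing along the photometer's +x moves it in
- selector_grip (a point): centre of the black cylindrical knob, 21 mm in diameter and 26 mm long along x, on an 8 mm steel rod that comes out of the compartment's front wall at y +100, z 140 mm of the photometer; with the rod fully in this point is 38 mm in front of that wall. Axes parallel to the photometer's
- lid (a joint): angle of the compartment lid in rad: 0 = fully shut, grows as it opens (starts partly open); friction hinge, stays where it is left, about 0.25 N m plus its weight (under 5 N at the edge)
- lid_hinge (a point): middle of the lid's hinge line, which runs along the photometer's y at x +85, z 190 mm; turns with the lid
- lid_edge (a point): point on the lid's upper (outer) face, mid-width, 145 mm from the hinge line and 21 mm in from the free front edge, 10 mm to the outer side of the plane through the hinge. Lid: grey plate 138 mm wide, 13 mm thick; its lip reaches 21 mm past the compartment's front wall when shut. Axes turn with the lid: z out of its upper face, -x from hinge to free edge
- zero_key (a joint): travel of the big round key in m: 0 = released, 0.0045 = fully down; sprung, with a snap: the force rises from about 1.7 N to a peak of about 3.4 N at 1.4 mm, then falls away to 1 N fully down; it has clicked from 3.6 mm on and springs back when let go
- zero_key_top (a point): centre of the top face of the big round black key, 25 mm in diameter, standing 9 mm proud of the sloping panel, at y -125 mm of the photometer, 25 mm in front of the upright; the small flat squares beside it are not needed. Axes: z out of the panel (33 degrees back from vertical towards the user), -z is the way it is pressed
- beaker_1: glass beaker 75 x 81 x 95 mm, empty, left of the instrument; origin under its centre
- flask_1: conical flask 64 mm wide, 104 mm high, left of the instrument; origin under its centre
- flask_3: second conical flask 64 mm wide, 104 mm high, left and further back; origin under its centre
- reagent_bottle_2: small reagent bottle with black cap, 36 mm wide, 66 mm high, right of the instrument; origin under its centre
- wash_bottle_1: squeeze wash bottle 62 x 77 x 197 mm, right of the instrument; origin under its centre
- petri_dish_1: petri dish 59 mm wide, 15 mm high, in front on the right; origin under its centre

How it is judged:
On the way, in this order (a step that is already met when the one before it is completed fails the run):
1. the rod is fully in and the lid is fully shut (value of joint selector below 0.0025 m and value of joint lid below 0.025 rad), for 0.2 s.
2. the round key is pressed through its click with the rod in and the lid shut (all of step 1 and value of joint zero_key above 0.0036 m), for 0.05 s.
At the end, for the whole second after the job is handed in: the cell-changer rod is fully in (within 2.5 mm of its stop), the lid is fully shut (within 0.025 rad), and the round key, having been clicked, is released (within 1 mm of its rest) (all of step 1 and value of joint zero_key below 0.001 m); the robot touches nothing.
It fails at once if the round key was clicked before the rod was in and the lid shut (value of joint zero_key above 0.0036 m and (value of joint selector above 0.004 m or value of joint lid above 0.04 rad)).
It fails at once if the lid was slammed (faster than 3 rad/s) (velocity of joint lid below -3 rad/s).
It fails at once if glassware, a bottle or the petri dish round the instrument was moved more than 25 mm (distance of any of beaker_1, flask_1, flask_3, reagent_bottle_2, wash_bottle_1, petri_dish_1 from where it was at the start of the episode above 0.025 m).
It fails at once if a flask, beaker or bottle was tipped over (angle between any of beaker_1, flask_1, flask_3, reagent_bottle_2, wash_bottle_1's own z axis and vertical above 0.5 rad).
It also fails if it takes over 48 s, if anything falls off the work surface, if the arm or the gripper's body presses on something with over 40 N, if the wrist force passes 120 N, or if a joint passes its speed limit or range.

## Working session

There is one attempt and no reset: what is moved stays moved. The work goes in short steps, Python scripts to look and compute and a tool call to move; the robot and the scene stay as the last step left them, time stands still between calls to the robot, and variables do not carry over. Pictures are saved under pics/ and viewed, and the job is handed in when it is done.

Besides the shell and the picture viewer there is one more tool, called after "Emit:" as a command line: name --argument value ..., lists and objects as JSON in quotes. servo_tool: Moves the arm, as the interface text tells. Its arguments: {"type":"object","properties":{"motion":{"type":"array","items":{"type":"object","properties":{"slide":{"type":"array","items":{"type":"number"}},"angular":{"type":"array","items":{"type":"number"}},"fingers":{"type":"number"}}}}},"required":["motion"]}

```bash
ls; mkdir -p pics; cat > h.py <<'E'
import numpy as np, cv2
from scipy.spatial.transform import Rotation as R
from station import env
def save(n,f):
    im=env.capture(n); cv2.imwrite('pics/'+f,im[:,:,::-1]); return im
E
python3 - <<'E'
from h import *
s=env.get_state(); print({k:np.round(v,3).tolist() for k,v in s.items()}, env.grip_depth)
for n in ('scene','top'):
    save(n,n+'0.png'); i=env.camera_info(n); print(n,np.round(i['K'],1).tolist(),np.round(i['T'],3).tolist())
    for t in ('photometer','hood_edge','selector_grip','lid_hinge','lid_edge','zero_key_top','wash_bottle_1','petri_dish_1','beaker_1','flask_1','reagent_bottle_2'):
        print(t,[(round(d['p'],2),(np.array(d['location'])*[560,420]).round(1).tolist()) for d in env.place_of(n,t)[:3]])
E
```

```text
pics
{'clock': 0.0, 'qpos': [-1.47, 0.151, 1.438, -0.0, 1.554, -0.134], 'qvel': [0.002, -0.001, 0.0, -0.001, -0.003, -0.001], 'joint_efforts': [0.0, -71.305, -57.088, -0.0, 0.009, -0.0], 'tool_pos': [0.134, -0.559, 0.231], 'ee_rot': [0.993, 0.117, 0.0, -0.001], 'wrist_force': [-0.82, 0.459, -0.238], 'wrist_torque': [0.033, -0.014, 0.008], 'width': 0.085} 0.0187
scene [[401.5, 0.0, 278.5], [0.0, 401.5, 207.4], [0.0, 0.0, 1.0]] [[-0.827, -0.321, 0.461, 0.066], [-0.562, 0.488, -0.668, 0.724], [-0.011, -0.812, -0.584, 0.761], [0.0, 0.0, 0.0, 1.0]]
photometer [(0.83, [263.2, 219.6]), (0.66, [300.1, 167.7]), (0.36, [367.0, 226.7])]
hood_edge [(0.58, [301.4, 169.5])]
selector_grip [(0.79, [267.4, 216.9]), (0.59, [368.3, 221.8])]
lid_hinge [(0.58, [215.4, 169.1])]
lid_edge [(0.75, [231.2, 145.4]), (0.42, [334.0, 202.6])]
zero_key_top [(0.4, [312.6, 193.5])]
wash_bottle_1 [(0.73, [308.5, 183.9]), (0.73, [210.4, 261.0]), (0.27, [214.0, 168.8])]
petri_dish_1 [(0.58, [369.8, 221.7])]
beaker_1 [(0.82, [230.0, 290.3])]
flask_1 [(0.75, [211.8, 259.9]), (0.75, [196.6, 243.4])]
reagent_bottle_2 [(0.52, [331.7, 203.0])]
top [[482.0, 0.0, 282.2], [0.0, 482.0, 206.5], [0.0, 0.0, 1.0]] [[0.433, -0.878, 0.202, 0.334], [-0.901, -0.424, 0.091, -0.092], [0.006, -0.221, -0.975, 1.182], [0.0, 0.0, 0.0, 1.0]]
photometer [(0.75, [327.3, 189.7])]
hood_edge [(0.6, [343.4, 219.5])]
selector_grip [(0.85, [264.6, 191.5])]
lid_hinge [(0.69, [318.0, 111.5]), (0.54, [417.6, 240.4])]
lid_edge [(0.97, [292.7, 122.4])]
zero_key_top [(0.62, [357.9, 238.7])]
wash_bottle_1 []
petri_dish_1 [(0.62, [344.2, 318.9])]
beaker_1 [(0.87, [212.7, 176.9])]
flask_1 [(0.78, [267.4, 122.1]), (0.7, [248.5, 147.4]), (0.31, [296.7, 124.8])]
reagent_bottle_2 [(0.48, [373.1, 275.0])]
```

View pics/scene0.png

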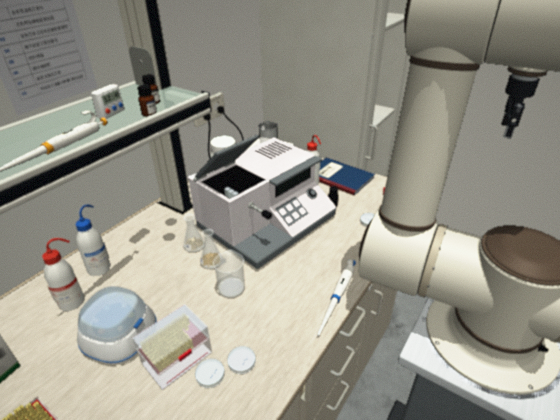

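View pics/top0.png

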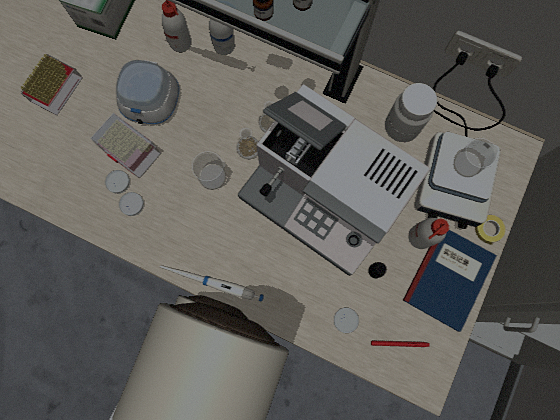

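```bash
cat > fit.py <<'E'
from h import *
from scipy.optimize import least_squares
cams={n:env.camera_info(n) for n in ('scene','top')}
def proj(n,p):
    i=cams[n];T=i['T'];c=(np.asarray(p)-T[:3,3])@T[:3,:3];q=i['K']@c;return q[:2]/q[2]
def pts(v):
    x,y,yaw,sel,lid=v
    M=R.from_euler('z',yaw); w=lambda p:M.apply(p)+[x,y,0]
    th=lid; # lid frame rotated about y so that -x goes up
    # closed: edge=hinge+(-.145,0,.010)
    d=R.from_euler('y',th).apply([-.145,0,.010])
    s=np.sin(np.radians(33));c=np.cos(np.radians(33))
    kx=-.060-.025; kz=.095-.025*np.tan(np.radians(33))
    return dict(hood_edge=w([-.086,-.070,.176]),selector_grip=w([-.060-.038-sel,.100,.140]),
      lid_hinge=w([.085,.100,.190]),lid_edge=w(np.array([.085,.100,.190])+d),
      zero_key_top=w(np.array([kx,-.125,kz])+.009*np.array([-s,0,c])),photometer=w([0,0,0]))
E
cat > f1.py <<'E'
from fit import *
obs=[('scene','hood_edge',301.4,169.5),('scene','selector_grip',267.4,215),('scene','lid_hinge',215.4,169.1),('scene','lid_edge',231.2,145.4),('scene','zero_key_top',312.6,193.5),
('top','hood_edge',343.4,219.5),('top','selector_grip',264.6,190.5),('top','lid_hinge',318,111.5),('top','lid_edge',292.7,122.4),('top','zero_key_top',355.5,239.5)]
def res(v):
    P=pts(v); return np.concatenate([proj(n,P[k])-[a,b] for n,k,a,b in obs])
best=None
for yaw in np.arange(-3,3,.5):
    r=least_squares(res,[.5,-.1,yaw,.03,.6],loss='soft_l1',f_scale=2)
    if best is None or r.cost<best.cost: best=r
print(best.x.round(4),best.cost,res(best.x).reshape(-1,2).round(1).tolist())
for k,p in pts(best.x).items(): print(k,p.round(4))
np.save('v.npy',best.x)
def tri(a,b):
    A=[]
    for n,u in (('scene',a),('top',b)):
        i=cams[n];P=i['K']@np.linalg.inv(i['T'])[:3];A+= [u[0]*P[2]-P[0],u[1]*P[2]-P[1]]
    X=np.linalg.svd(np.array(A))[2][-1];return X[:3]/X[3]
print('tri key',tri((312.6,193.5),(355.5,239.5)),'knob',tri((267.4,215),(264.6,190.5)))
def ground(u,z):
    i=cams['top'];d=i['T'][:3,:3]@np.linalg.inv(i['K'])@[*u,1];o=i['T'][:3,3];return o+d*(z-o[2])/d[2]
for k,u,z in (('beaker',(212,177),.0),('petri',(345,319),.0),('reagent cap',(377,269),.066),('wash cap',(437,227),.17),('flask',(248,147),0),('shelfpost',(345,85),0.3),('jar',(410,90),.1)): print(k,ground(u,z).round(3))
for n in cams:
    im=cv2.imread(f'pics/{n}0.png')
    for k,p in pts(best.x).items():
        cv2.circle(im,tuple(int(round(t)) for t in proj(n,p)),2,(0,0,255),-1)
    M=R.from_euler('z',best.x[2])
    for a in [(-.136-.016,-.17),(-.152,.17),(.12,.17),(.12,-.17)]:
        cv2.circle(im,tuple(int(round(t)) for t in proj(n,M.apply([*a,0])+[*best.x[:2],0])),2,(0,255,0),-1)
    cv2.imwrite(f'pics/{n}_fit.png',cv2.resize(im[60:320,150:480],None,fx=2.3,fy=2.3))
E
python3 f1.py
```

```text
[ 0.6689 -0.0634 -0.1487  0.0228  0.8198] 22.98228760998218 [[-1.7, 2.9], [-0.2, -0.9], [-1.4, 1.4], [1.7, -1.4], [-0.8, -2.1], [-3.4, -1.6], [0.9, 1.2], [-0.2, -0.0], [3.8, 1.3], [-1.1, 0.8]]
hood_edge [ 0.5735 -0.1199  0.176 ]
selector_grip [0.5643 0.0534 0.14  ]
lid_hinge [0.7678 0.0229 0.19  ]
lid_edge [0.6772 0.0365 0.3028]
zero_key_top [ 0.5615 -0.1737  0.0863]
photometer [ 0.6689 -0.0634  0.    ]
tri key [ 0.56393116 -0.17682106  0.07680218] knob [0.56472483 0.05579583 0.13922454]
beaker [0.571 0.213 0.   ]
petri [ 0.396 -0.236  0.   ]
reagent cap [ 0.527 -0.249  0.066]
wash cap [ 0.647 -0.315  0.17 ]
flask [0.683 0.166 0.   ]
shelfpost [ 0.795 -0.015  0.3  ]
jar [ 0.956 -0.146  0.1  ]
```

View pics/scene_fit.png

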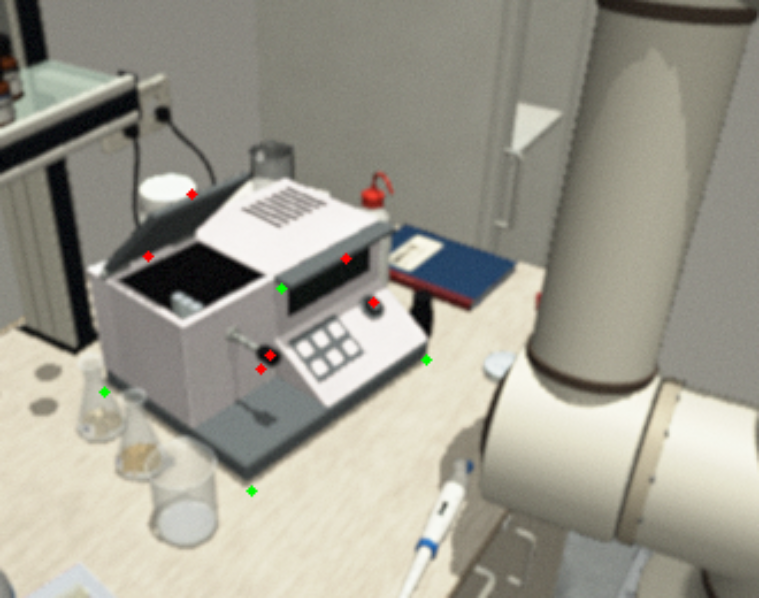

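View pics/top_fit.png

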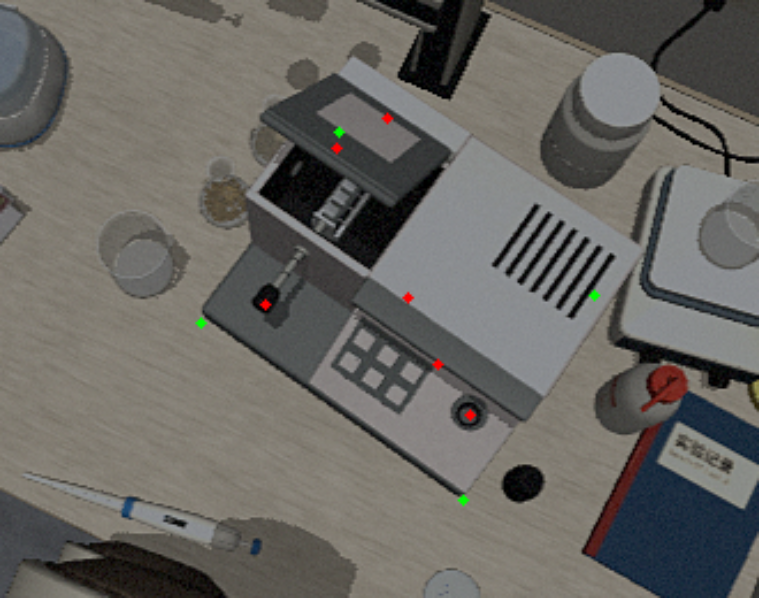

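```bash
python3 - <<'E'
import cv2
a=cv2.imread('pics/scene0.png')[125:275,180:350]; cv2.imwrite('pics/sz.png',cv2.resize(a,None,fx=4,fy=4,interpolation=cv2.INTER_CUBIC))
a=cv2.imread('pics/top0.png')[80:280,230:430]; cv2.imwrite('pics/tz.png',cv2.resize(a,None,fx=3,fy=3,interpolation=cv2.INTER_CUBIC))
E
```

```text
(no output)
```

View pics/sz.png

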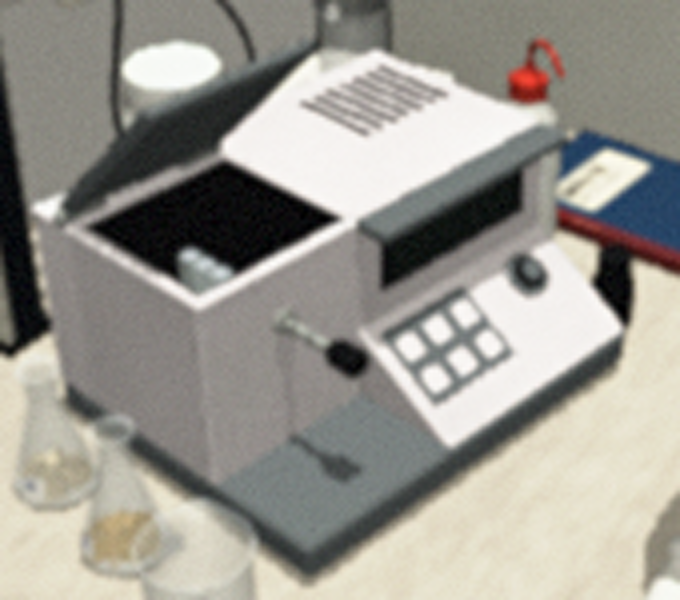

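View pics/tz.png

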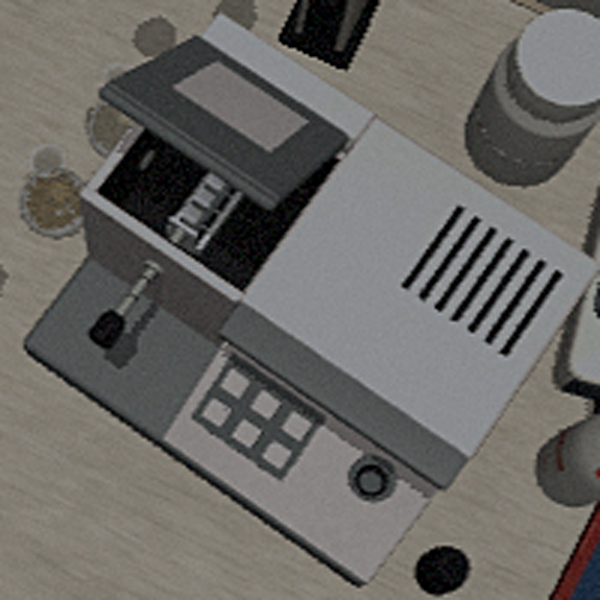

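```bash
cat > f2.py <<'E'
from fit import *
S=lambda x,y:('scene',180+x/4,125+y/4)
T=lambda x,y:('top',230+x/3,80+y/3)
obs=[('knob',S(347,357)),('knob',T(105,329)),('rod',S(283,318)),('rod',T(152,267)),('key',S(530,270)),('key',T(371,478)),
('hL',S(363,238)),('hR',S(560,148)),('hR',T(443,490)),('hL',T(224,342)),
('lL',S(147,122)),('lR',S(320,43)),('lL',T(102,88)),('lR',T(281,206)),
('hinge',('scene',215.4,169.1)),('hinge',('top',318,111.5)),
('tL',T(25,345)),('tR',T(361,585)),('tbL',S(310,578)),('tbR',S(622,362))]
def P(v):
    x,y,yaw,sel,lid,tz,tb=v; M=R.from_euler('z',yaw); w=lambda p:M.apply(p)+[x,y,0]
    d=lambda yy:w(np.array([.085,.1,.19])+R.from_euler('y',lid).apply([-.166,yy,.010]))
    q=pts(v[:5])
    return dict(knob=q['selector_grip'],rod=w([-.06,.1,.14]),key=q['zero_key_top'],hL=w([-.086,.028,.176]),hR=w([-.086,-.168,.176]),
     lL=d(.069),lR=d(-.069),hinge=q['lid_hinge'],tL=w([-.152,.17,tz]),tR=w([-.152,-.17,tz]),tbL=w([-.152,.17,tb]),tbR=w([-.152,-.17,tb]))
def res(v):
    p=P(v);return np.concatenate([proj(o[0],p[k])-o[1:] for k,o in obs])
r=least_squares(res,[.67,-.06,-.15,.02,.6,.03,0],loss='soft_l1',f_scale=1.5)
print(r.x.round(4),r.cost)
for (k,o),e in zip(obs,res(r.x).reshape(-1,2)): print(k,o[0],e.round(1))
for k,p in pts(r.x[:5]).items(): print(k,p.round(4))
np.save('v.npy',r.x[:5])
E
python3 f2.py
```

```text
[ 0.671  -0.0653 -0.1733  0.0254  0.7505  0.0243  0.0064] 30.452331013680713
knob scene [-0.5 -0.2]
knob top [0.5 0.9]
rod scene [-1.  -0.2]
rod top [ 1.3 -0.5]
key scene [-0.7 -1. ]
key top [0.3 1. ]
hL scene [4.5 1.5]
hR scene [ 1.3 -1.9]
hR top [0.8 0.8]
hL top [-2.4 -2.4]
lL scene [-0.8 -2.5]
lR scene [-2.  -1.3]
lL top [-1.3  0.9]
lR top [-2.4  1. ]
hinge scene [-1.5  0.4]
hinge top [ 2.3 -0.8]
tL top [-1.2  0.6]
tR top [1.  1.2]
tbL scene [-1.1  1. ]
tbR scene [-0.2 -1. ]
hood_edge [ 0.5742 -0.1194  0.176 ]
selector_grip [0.5666 0.0545 0.14  ]
lid_hinge [0.7719 0.0186 0.19  ]
lid_edge [0.6742 0.0357 0.2962]
zero_key_top [ 0.5608 -0.1729  0.0863]
photometer [ 0.671  -0.0653  0.    ]
```

```bash
cat >> h.py <<'E'
V=np.load('v.npy'); M=R.from_euler('z',V[2]); O=np.array([V[0],V[1],0])
W=lambda p:M.apply(p)+O
L=lambda p:M.inv().apply(np.asarray(p)-O)
def Rtool(lean=0,flip=0):
    # tool z = local (sin lean,0,-cos lean); tool x = local forward-ish
    z=np.array([np.sin(lean),0,-np.cos(lean)]); x=np.array([np.cos(lean),0,np.sin(lean)])
    return M*R.from_matrix(np.c_[x,np.cross(z,x),z])
def st(fmt=True):
    s=env.get_state(); r=R.from_quat(s['ee_rot'])
    print('t',round(s['clock'],2),'pos',np.round(s['tool_pos'],4),'loc',np.round(L(s['tool_pos']),4),'F_loc',np.round(M.inv().apply(s['wrist_force']),1),'w',np.round(s['width'],3),'q',np.round(s['qpos'],2))
    return np.array(s['tool_pos']),r
def go(loc,lean=0):
    p,r=st(); t=Rtool(lean)
    print('slide',(r.inv().apply(W(loc)-p)*1000).round(1),'ang',(r.inv()*t).as_rotvec().round(3))
E
python3 - <<'E'
from h import *
from fit import cams
go([-.175,.100,.36])
A=[]
for n,u in (('scene',(220,97)),('top',(372,5))):
    i=cams[n];P=i['K']@np.linalg.inv(i['T'])[:3];A+= [u[0]*P[2]-P[0],u[1]*P[2]-P[1]]
X=np.linalg.svd(np.array(A))[2][-1];print(X[:3]/X[3])
E
```

```text
t 1.2 pos [ 0.1338 -0.5592  0.2313] loc [-0.444  -0.5792  0.2313] F_loc [-0.  -0.6  0. ] w 0.085 q [-1.47  0.15  1.44 -0.    1.55 -0.13]
slide [ 516.4 -516.7 -128.7] ang [-0.     0.     0.408]
[ 0.85260389 -0.02987072  0.41061015]
```

```bash
python3 - <<'E'
from h import *
from fit import cams
for u in ((352,42),(190,2),(372,5)):
  for z in (.36,.41):
    i=cams['top'];d=i['T'][:3,:3]@np.linalg.inv(i['K'])@[*u,1];o=i['T'][:3,3];print(u,z,(o+d*(z-o[2])/d[2]).round(3))
E
```

```text
(352, 42) 0.36 [0.85  0.004 0.36 ]
(352, 42) 0.41 [ 0.819 -0.002  0.41 ]
(190, 2) 0.36 [0.792 0.321 0.36 ]
(190, 2) 0.41 [0.764 0.296 0.41 ]
(372, 5) 0.36 [0.94  0.001 0.36 ]
(372, 5) 0.41 [ 0.903 -0.004  0.41 ]
```

Emit:
servo_tool --motion '[{"slide": [0, 0, -60], "angular": [0, 0, 0], "fingers": 0}, {"slide": [50, -50, -120], "angular": [0, 0, 0.1], "fingers": 0}, {"slide": [100, -100, -130], "angular": [0, 0, 0.2], "fingers": 0}, {"slide": [150, -150, -130], "angular": [0, 0, 0.3], "fingers": 0}, {"slide": [200, -200, -130], "angular": [0, 0, 0.4], "fingers": 0}]'

```text
clock: 1.82
tool_pos: [0.2557, -0.3599, 0.3598]
ee_rot: [0.996, -0.084, 0.0, 0.0]
wrist_force: [0.4, -0.6, 0.3]
width: 0.0
```

```bash
python3 -c "
from h import *
go([-.185,.100,.36])"
```

```text
t 1.82 pos [ 0.2557 -0.3599  0.3598] loc [-0.3583 -0.3619  0.3598] F_loc [ 0.5 -0.5  0.3] w 0.0 q [-1.13 -0.14  1.48  0.    1.81  0.61]
slide [ 1.752e+02 -4.611e+02 -4.000e-01] ang [ 0.001 -0.001  0.004]
```

Emit:
servo_tool --motion '[{"slide": [20, -60, 0], "angular": [0, 0, 0], "fingers": 0}, {"slide": [45, -120, 0], "angular": [0, 0, 0], "fingers": 0}, {"slide": [65, -175, 0], "angular": [0, 0, 0], "fingers": 0}, {"slide": [87, -230, 0], "angular": [0, 0, 0], "fingers": 0}, {"slide": [110, -290, 0], "angular": [0, 0, 0], "fingers": 0}]'

```text
clock: 2.45
tool_pos: [0.4126, -0.0922, 0.36]
ee_rot: [0.996, -0.085, 0.001, 0.001]
wrist_force: [0.7, -1.1, -0.0]
width: 0.0002
```

```bash
python3 -c "
from h import *
go([-.185,.100,.25])"
```

```text
t 2.45 pos [ 0.4126 -0.0922  0.36  ] loc [-0.2499 -0.0711  0.36  ] F_loc [ 0.8 -1.  -0. ] w 0.0 q [-0.4  -0.18  1.51 -0.    1.81  1.34]
slide [  65.4 -170.9  110. ] ang [ 0.001 -0.002  0.004]
```

Emit:
servo_tool --motion '[{"slide": [20, -60, 20], "angular": [0, 0, 0], "fingers": 0}, {"slide": [45, -115, 50], "angular": [0, 0, 0], "fingers": 0}, {"slide": [65, -171, 80], "angular": [0, 0, 0], "fingers": 0}, {"slide": [65, -171, 110], "angular": [0, 0, 0], "fingers": 0}, {"slide": [65, -171, 110], "angular": [0, 0, 0], "fingers": 0}]'

```text
clock: 3.08
tool_pos: [0.5048, 0.066, 0.2478]
ee_rot: [0.996, -0.084, -0.001, 0.001]
wrist_force: [-1.2, 0.0, -0.1]
width: 0.0002
```

```bash
python3 - <<'E'
from h import *
go([-.175,.100,.130])
save('wrist','w1.png');save('top','t1.png');save('scene','s1.png')
for n in('wrist',):
  for t in ('selector_grip','lid_edge','zero_key_top'): print(t,[(round(d['p'],2),(np.array(d['location'])*[560,420]).round(1).tolist()) for d in env.place_of(n,t)[:3]])
i=env.camera_info('wrist');print(i['K'],i['T'].round(3))
E
```

```text
t 3.08 pos [0.5048 0.066  0.2478] loc [-0.1863  0.1007  0.2478] F_loc [-1.2 -0.2 -0.1] w 0.0 q [-0.02  0.01  1.56 -0.    1.58  1.72]
slide [ 11.6   0.5 117.8] ang [0.002 0.003 0.006]
selector_grip [(0.87, [276.7, 128.9])]
lid_edge []
zero_key_top [(0.59, [492.3, 105.3])]
[[325.1922621    0.         281.72405702]
 [  0.         325.1922621  212.32233004]
 [  0.           0.           1.        ]] [[-0.171 -0.935 -0.311  0.586]
 [-0.985  0.162  0.053  0.051]
 [ 0.001  0.316 -0.949  0.395]
 [ 0.     0.     0.     1.   ]]
```

View pics/w1.png

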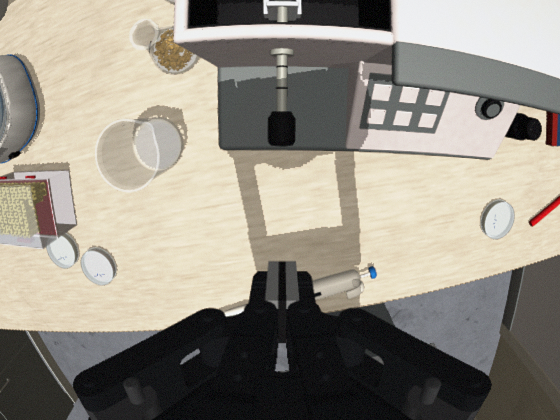

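View pics/s1.png

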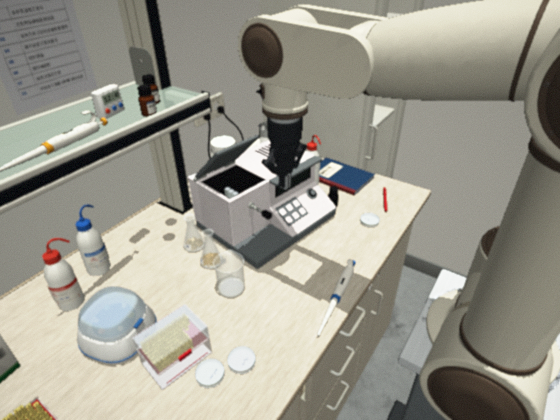

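```bash
cat >> h.py <<'E'
def ray(u,z,i=None):
    i=i or env.camera_info('wrist');K=i['K'];d=(np.array(u)-[K[0,2],K[1,2]])/K[0,0];r=np.hypot(*d)
    c=np.array([*(d/r*np.sin(r)),np.cos(r)]);w=i['T'][:3,:3]@c;o=i['T'][:3,3]
    return o+w*(z-o[2])/w[2]
E
python3 - <<'E'
from h import *
for n,u,z in (('knob',(282,128),.14),('rod',(282,51),.14),('key',(489,107),.0863),('trayL',(219,147),.03),('trayR',(490,158),.03),('hoodL',(393,81),.176)):
    p=ray(u,z);print(n,p.round(4),L(p).round(4))
E
```

```text
knob [0.5699 0.0532 0.14  ] [-0.12    0.0993  0.14  ]
rod [0.6299 0.0428 0.14  ] [-0.059   0.0994  0.14  ]
key [ 0.5638 -0.1719  0.0863] [-0.0872 -0.1235  0.0863]
trayL [0.5551 0.1283 0.03  ] [-0.1475  0.1707  0.03  ]
trayR [ 0.493 -0.21   0.03 ] [-0.1504 -0.1732  0.03  ]
hoodL [ 0.5939 -0.028   0.176 ] [-0.0823  0.0234  0.176 ]
```

Emit:
servo_tool --motion '[{"slide": [0, 0, 50], "angular": [0, 0, 0], "fingers": 0}, {"slide": [0, 0, 100], "angular": [0, 0, 0], "fingers": 0}, {"slide": [5, 0, 118], "angular": [0, 0, 0], "fingers": 0}, {"slide": [20, 0, 118], "angular": [0, 0, 0], "fingers": 0}, {"slide": [30, 0, 118], "angular": [0, 0, 0], "fingers": 0}]'

```text
clock: 4.0
tool_pos: [0.5381, 0.0589, 0.1357]
ee_rot: [0.996, -0.085, 0.003, 0.0]
wrist_force: [0.9, 0.4, -0.0]
width: -0.0001
```

```bash
python3 -c "
from h import *
go([-.122,.100,.130])"
```

```text
t 4.0 pos [0.5381 0.0589 0.1357] loc [-0.1523  0.0994  0.1357] F_loc [ 0.8  0.5 -0. ] w -0.0 q [-0.03  0.13  1.66 -0.    1.35  1.71]
slide [30.3 -0.5  5.9] ang [ 0.    -0.007  0.003]
```

Emit:
servo_tool --motion '[{"slide": [5, 0, 6], "angular": [0, -0.007, 0], "fingers": 0}, {"slide": [11, 0, 6], "angular": [0, -0.007, 0], "fingers": 0}, {"slide": [17, 0, 6], "angular": [0, -0.007, 0], "fingers": 0}, {"slide": [21, 0, 6], "angular": [0, -0.007, 0], "fingers": 0}, {"slide": [25, 0, 6], "angular": [0, -0.007, 0], "fingers": 0}]'

```text
clock: 4.62
tool_pos: [0.5629, 0.0546, 0.13]
ee_rot: [0.996, -0.085, -0.0, 0.0]
wrist_force: [-2.6, -1.1, 1.0]
width: 0.0001
```

```bash
python3 -c "
from h import *
go([-.122,.100,.130])"
```

```text
t 4.62 pos [0.5629 0.0546 0.13  ] loc [-0.1271  0.0994  0.13  ] F_loc [-2.4 -1.5  1. ] w 0.0 q [-0.04  0.19  1.6  -0.    1.35  1.7 ]
slide [ 5.1 -0.6 -0. ] ang [0.    0.    0.003]
```

Pushing now (about 2.5 N, sliding friction); feel for the stop.

Emit:
servo_tool --motion '[{"slide": [2, 0, 0], "angular": [0, 0, 0], "fingers": 0}, {"slide": [4, 0, 0], "angular": [0, 0, 0], "fingers": 0}, {"slide": [4, 0, 0], "angular": [0, 0, 0], "fingers": 0}]'

```text
clock: 5.0
tool_pos: [0.567, 0.0539, 0.13]
ee_rot: [0.996, -0.085, 0.0, 0.0]
wrist_force: [0.1, 0.3, 0.1]
width: 0.0
```

Emit:
servo_tool --motion '[{"slide": [1, 0, 0], "angular": [0, 0, 0], "fingers": 0}, {"slide": [2, 0, 0], "angular": [0, 0, 0], "fingers": 0}, {"slide": [2, 0, 0], "angular": [0, 0, 0], "fingers": 0}]'

```text
clock: 5.38
tool_pos: [0.5686, 0.0537, 0.13]
ee_rot: [0.996, -0.085, -0.001, 0.0]
wrist_force: [-7.4, 0.3, 3.9]
width: 0.0
```

Emit:
servo_tool --motion '[{"slide": [1, 0, 0], "angular": [0, 0, 0], "fingers": 0}, {"slide": [2, 0, 0], "angular": [0, 0, 0], "fingers": 0}, {"slide": [2, 0, 0], "angular": [0, 0, 0], "fingers": 0}]'

```text
clock: 5.75
tool_pos: [0.5687, 0.0538, 0.1299]
ee_rot: [0.996, -0.085, -0.003, 0.0]
wrist_force: [-21.0, 2.6, 11.1]
width: -0.0001
```

Emit:
servo_tool --motion '[{"slide": [-20, 0, 0], "angular": [0, 0.003, 0], "fingers": 0}, {"slide": [-60, 0, -20], "angular": [0, 0.003, 0], "fingers": 0}, {"slide": [-75, 0, -75], "angular": [0, 0.003, 0], "fingers": 0}, {"slide": [-75, 0, -135], "angular": [0, 0.003, 0], "fingers": 0}, {"slide": [-75, 0, -190], "angular": [0, 0.003, 0], "fingers": 0}]'

```text
clock: 6.38
tool_pos: [0.4955, 0.0665, 0.3228]
ee_rot: [0.996, -0.085, -0.0, 0.0]
wrist_force: [0.6, 0.0, 0.4]
width: -0.0001
```

```bash
python3 - <<'E'
from h import *
go([-.075,.1,.42])
save('wrist','w2.png')
i=env.camera_info('wrist')
for t in ('selector_grip','lid_edge','lid_hinge'): print(t,[(round(d['p'],2),(np.array(d['location'])*[560,420]).round(1).tolist()) for d in env.place_of('wrist',t)[:3]])
E
```

```text
t 6.38 pos [0.4955 0.0665 0.3228] loc [-0.1955  0.0995  0.3228] F_loc [0.6 0.1 0.4] w -0.0 q [-0.02 -0.02  1.44 -0.    1.73  1.72]
slide [ 1.205e+02 -1.000e-01 -9.720e+01] ang [0.    0.001 0.003]
selector_grip [(0.62, [279.6, 91.2])]
lid_edge []
lid_hinge [(0.68, [472.7, 198.6])]
```

View pics/w2.png

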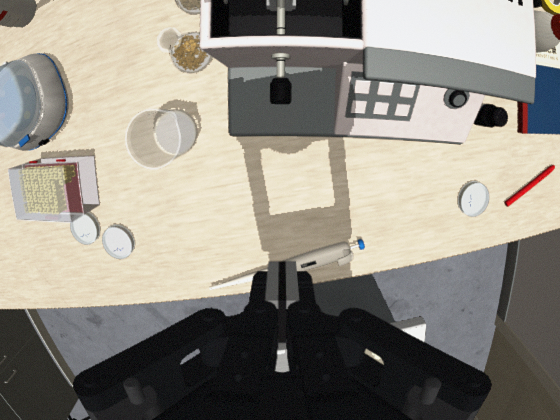

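```bash
python3 - <<'E'
from h import *
print(L(ray((281,91),.14)),L(ray((281,57),.14)))
E
```

```text
[-0.0979799   0.10048257  0.14      ] [-0.0636772   0.10054658  0.14      ]
```

Emit:
servo_tool --motion '[{"slide": [0, 0, -50], "angular": [0, 0, 0], "fingers": 0}, {"slide": [40, 0, -85], "angular": [0, 0, 0], "fingers": 0}, {"slide": [85, 0, -85], "angular": [0, 0, 0], "fingers": 0}, {"slide": [130, 0, -85], "angular": [0, 0, 0], "fingers": 0}, {"slide": [150, 0, -85], "angular": [0, 0, 0], "fingers": 0}]'

```text
clock: 7.2
tool_pos: [0.6459, 0.0405, 0.4028]
ee_rot: [0.996, -0.085, -0.002, 0.0]
wrist_force: [-0.6, 1.4, -0.5]
width: 0.0002
```

```bash
python3 - <<'E'
from h import *
st();save('wrist','w3.png');save('scene','s3.png')
a=cv2.imread('pics/s3.png')[60:270,150:350]; cv2.imwrite('pics/s3z.png',cv2.resize(a,None,fx=2.8,fy=2.8,interpolation=cv2.INTER_CUBIC))
E
```

```text
t 7.2 pos [0.6459 0.0405 0.4028] loc [-0.0429  0.0998  0.4028] F_loc [-0.8  1.2 -0.5] w 0.0 q [-0.06  0.32  0.88 -0.    1.94  1.69]
```

View pics/w3.png

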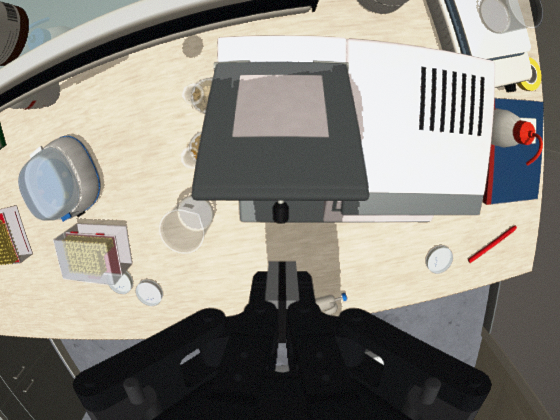

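View pics/s3z.png

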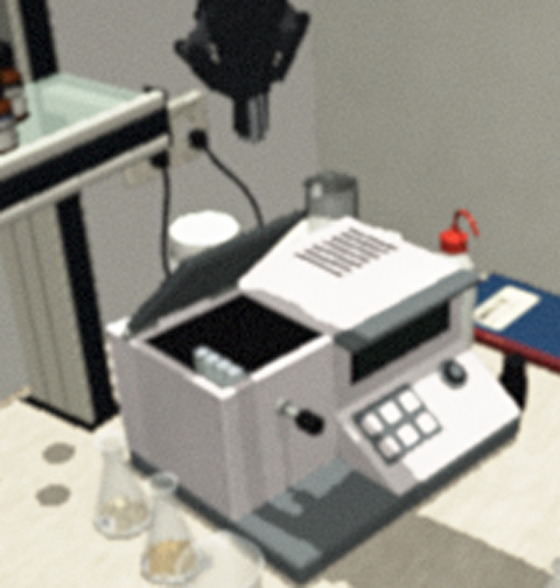

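```bash
python3 - <<'E'
from h import *
for th in np.arange(.5,1.05,.05):
    e=np.array([.085,.1,.19])+R.from_euler('y',th).apply([-.166,0,.010])
    p=L(ray((282,196),e[2])); a=L(ray((196,194),e[2]));b=L(ray((368,196),e[2])); print(round(th,2),e.round(3),p.round(3),'w',np.hypot(*(a-b)[:2]).round(4))
go([.0,.1,.335])
E
```

```text
0.5 [-0.056  0.1    0.278] [-0.038  0.1    0.278] w 0.1504
0.55 [-0.051  0.1    0.285] [-0.036  0.1    0.285] w 0.1465
0.6 [-0.046  0.1    0.292] [-0.034  0.1    0.292] w 0.1427
0.65 [-0.041  0.1    0.298] [-0.032  0.1    0.298] w 0.1391
0.7 [-0.036  0.1    0.305] [-0.03   0.1    0.305] w 0.1356
0.75 [-0.03  0.1   0.31] [-0.029  0.1    0.31 ] w 0.1323
0.8 [-0.023  0.1    0.316] [-0.027  0.1    0.316] w 0.1292
0.85 [-0.017  0.1    0.321] [-0.025  0.1    0.321] w 0.1262
0.9 [-0.01   0.1    0.326] [-0.024  0.1    0.326] w 0.1235
0.95 [-0.003  0.1    0.331] [-0.023  0.1    0.331] w 0.1209
1.0 [0.004 0.1   0.335] [-0.021  0.1    0.335] w 0.1185
t 7.3 pos [0.6457 0.0405 0.4026] loc [-0.0431  0.0998  0.4026] F_loc [ 0.3 -0.3  0.1] w 0.0 q [-0.06  0.32  0.88 -0.    1.94  1.69]
slide [43.4 -0.1 67.4] ang [0.001 0.005 0.002]
```

Emit:
servo_tool --motion '[{"slide": [25, 0, 0], "angular": [0, 0.005, 0], "fingers": 0}, {"slide": [43, 0, 30], "angular": [0, 0.005, 0], "fingers": 0}, {"slide": [43, 0, 67], "angular": [0, 0.005, 0], "fingers": 0}, {"slide": [43, 0, 92], "angular": [0, 0.005, 0], "fingers": 0}, {"slide": [43, 0, 100], "angular": [0, 0.005, 0], "fingers": 0}]'

```text
clock: 7.92
tool_pos: [0.6867, 0.0334, 0.3003]
ee_rot: [0.996, -0.085, -0.001, 0.0]
wrist_force: [-0.3, 0.3, 0.9]
width: 0.0002
```

```bash
python3 - <<'E'
from h import *
go([.0,.1,.29])
E
```

```text
t 7.92 pos [0.6867 0.0334 0.3003] loc [-0.0015  0.0999  0.3003] F_loc [-0.4  0.2  0.9] w 0.0 q [-0.06  0.39  1.01 -0.    1.75  1.68]
slide [ 1.5 -0.1 10.3] ang [0.001 0.003 0.003]
```

Now follow the arc slowly (~8 mm per row).

Emit:
servo_tool --motion '[{"slide": [0, 0, 4], "angular": [0, 0, 0], "fingers": 0}, {"slide": [-2, 0, 10], "angular": [0, 0, 0], "fingers": 0}, {"slide": [-7, 0, 17], "angular": [0, 0, 0], "fingers": 0}, {"slide": [-12, 0, 24], "angular": [0, 0, 0], "fingers": 0}, {"slide": [-18, 0, 31], "angular": [0, 0, 0], "fingers": 0}]'

```text
clock: 8.55
tool_pos: [0.6685, 0.0365, 0.2689]
ee_rot: [0.996, -0.085, -0.001, 0.0]
wrist_force: [1.4, 0.0, 0.3]
width: -0.0
```

```bash
python3 - <<'E'
from h import *
go([-.037,.1,.234])
save('scene','s4.png')
a=cv2.imread('pics/s4.png')[60:270,150:350]; cv2.imwrite('pics/s4z.png',cv2.resize(a,None,fx=2.8,fy=2.8,interpolation=cv2.INTER_CUBIC))
E
```

```text
t 8.55 pos [0.6685 0.0365 0.2689] loc [-0.0199  0.0998  0.2689] F_loc [1.4 0.3 0.3] w -0.0 q [-0.06  0.35  1.12 -0.    1.68  1.68]
slide [-17.   -0.3  34.9] ang [0.001 0.003 0.003]
```

View pics/s4z.png

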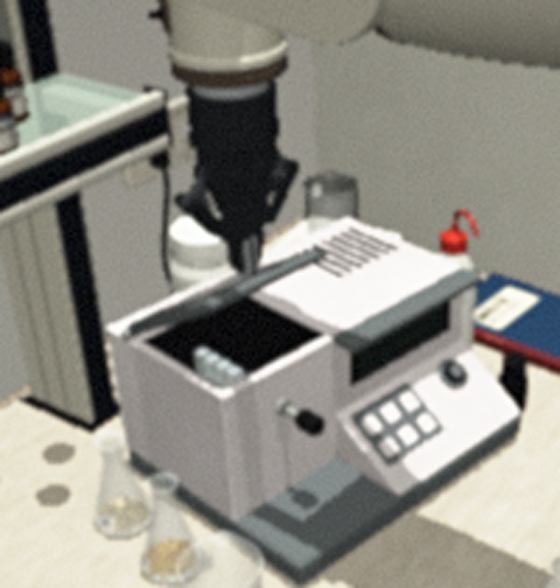

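Lid is being lowered (fingers at zoom (250,265) resting on it; rod still in). Continue.

Emit:
servo_tool --motion '[{"slide": [-4, 0, 7], "angular": [0, 0, 0], "fingers": 0}, {"slide": [-8, 0, 14], "angular": [0, 0, 0], "fingers": 0}, {"slide": [-12, 0, 21], "angular": [0, 0, 0], "fingers": 0}, {"slide": [-15, 0, 28], "angular": [0, 0, 0], "fingers": 0}, {"slide": [-17, 0, 35], "angular": [0, 0, 0], "fingers": 0}]'

```text
clock: 9.22
tool_pos: [0.6507, 0.0395, 0.2327]
ee_rot: [0.996, -0.085, -0.002, 0.0]
wrist_force: [-0.8, 0.6, 1.0]
width: -0.0
```

Emit:
servo_tool --motion '[{"slide": [-2, 0, 6], "angular": [0, 0, 0], "fingers": 0}, {"slide": [-4, 0, 12], "angular": [0, 0, 0], "fingers": 0}, {"slide": [-5, 0, 18], "angular": [0, 0, 0], "fingers": 0}, {"slide": [-6, 0, 24], "angular": [0, 0, 0], "fingers": 0}, {"slide": [-7, 0, 29], "angular": [0, 0, 0], "fingers": 0}]'

```text
clock: 9.85
tool_pos: [0.6436, 0.0407, 0.2033]
ee_rot: [0.996, -0.085, -0.002, 0.0]
wrist_force: [0.9, 0.4, 0.4]
width: 0.0001
```

```bash
python3 - <<'E'
from h import *
go([-.044,.1,.2])
E
```

```text
t 9.85 pos [0.6436 0.0407 0.2033] loc [-0.0452  0.0997  0.2033] F_loc [0.9 0.5 0.4] w 0.0 q [-0.06  0.31  1.3  -0.    1.54  1.69]
slide [ 1.2 -0.3  3.3] ang [0.001 0.004 0.003]
```

Emit:
servo_tool --motion '[{"slide": [0, 0, 1], "angular": [0, 0, 0], "fingers": 0}, {"slide": [0, 0, 2], "angular": [0, 0, 0], "fingers": 0}, {"slide": [0, 0, 3], "angular": [0, 0, 0], "fingers": 0}, {"slide": [0, 0, 4], "angular": [0, 0, 0], "fingers": 0}, {"slide": [0, 0, 4], "angular": [0, 0, 0], "fingers": 0}]'

```text
clock: 10.48
tool_pos: [0.6437, 0.0407, 0.2]
ee_rot: [0.996, -0.085, -0.002, 0.0]
wrist_force: [-3.0, 0.4, 6.6]
width: -0.0001
```

Emit:
servo_tool --motion '[{"slide": [0, 0, 1], "angular": [0, 0, 0], "fingers": 0}, {"slide": [0, 0, 2], "angular": [0, 0, 0], "fingers": 0}, {"slide": [0, 0, 2], "angular": [0, 0, 0], "fingers": 0}]'

```text
clock: 10.85
tool_pos: [0.6437, 0.0407, 0.1998]
ee_rot: [0.996, -0.085, -0.001, 0.0]
wrist_force: [-7.9, 0.2, 16.6]
width: 0.0001
```

Emit:
servo_tool --motion '[{"slide": [0, 0, -40], "angular": [0, 0, 0], "fingers": 0}, {"slide": [-30, 0, -90], "angular": [0, 0, 0], "fingers": 0}, {"slide": [-80, 0, -120], "angular": [0, 0, 0], "fingers": 0}, {"slide": [-130, 20, -120], "angular": [0, 0, 0], "fingers": 0}, {"slide": [-170, 60, -120], "angular": [0, 0, 0], "fingers": 0}]'

```text
clock: 11.48
tool_pos: [0.4646, 0.011, 0.3205]
ee_rot: [0.996, -0.084, -0.0, 0.0]
wrist_force: [-0.5, -1.3, 1.5]
width: 0.0002
```

```bash
python3 - <<'E'
from h import *
l=np.radians(33); k=np.array([-.0885,-.1245,.0863])
go(k+.11*np.array([-np.sin(l),0,np.cos(l)]),l)
E
```

```text
t 11.47 pos [0.4646 0.011  0.3205] loc [-0.2164  0.0395  0.3205] F_loc [-0.2 -1.4  1.5] w 0.0 q [-0.14 -0.1   1.51 -0.    1.73  1.6 ]
slide [ 67.3 164.2 142.1] ang [-0.001  0.576  0.005]
```

Emit:
servo_tool --motion '[{"slide": [10, 55, 0], "angular": [0, 0.15, 0], "fingers": 0}, {"slide": [20, 110, 20], "angular": [0, 0.3, 0], "fingers": 0}, {"slide": [40, 164, 60], "angular": [0, 0.45, 0], "fingers": 0}, {"slide": [60, 164, 100], "angular": [0, 0.576, 0.005], "fingers": 0}, {"slide": [67, 164, 142], "angular": [0, 0.576, 0.005], "fingers": 0}]'

```text
clock: 12.1
tool_pos: [0.502, -0.1631, 0.1771]
ee_rot: [0.955, -0.085, 0.284, 0.025]
wrist_force: [0.3, -0.7, -0.2]
width: 0.0001
```

```bash
python3 - <<'E'
from h import *
l=np.radians(33); k=np.array([-.0885,-.1245,.0863])
save('wrist','w5.png');save('scene','s5.png');save('top','t5.png')
go(k+.05*np.array([-np.sin(l),0,np.cos(l)]),l)
for t in ('zero_key_top','lid_edge'): print(t,[(round(d['p'],2),(np.array(d['location'])*[560,420]).round(1).tolist()) for d in env.place_of('wrist',t)[:3]])
E
```

```text
t 12.25 pos [ 0.5025 -0.1617  0.1776] loc [-0.1493 -0.1241  0.1776] F_loc [-0.7 -1.   1.3] w 0.0 q [-0.6  -0.27  2.05  0.3   0.85  1.01]
slide [ 1.4  0.5 59.7] ang [-0.001  0.003 -0.001]
zero_key_top [(0.68, [281.6, 206.6]), (0.18, [16.0, 204.0])]
lid_edge []
```

View pics/w5.png

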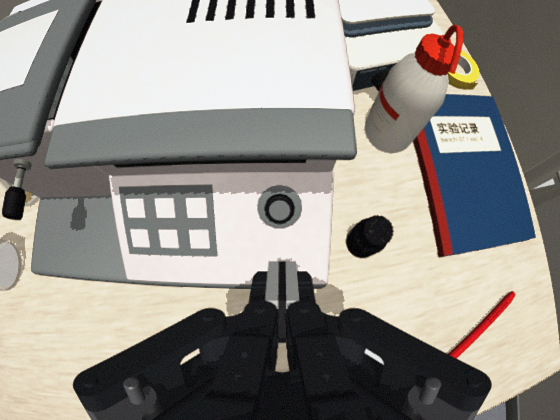

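View pics/s5.png

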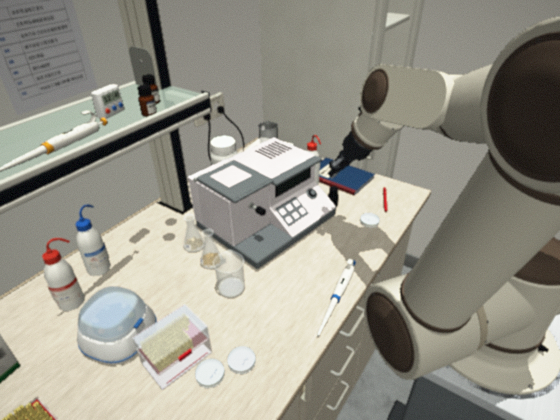

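```bash
python3 - <<'E'
from h import *
print(L(ray((280,207),.0863)))
E
```

```text
[-0.08621896 -0.1229789   0.0863    ]
```

Emit:
servo_tool --motion '[{"slide": [3, 0, 40], "angular": [0, 0.003, 0], "fingers": 0}, {"slide": [3, 0, 70], "angular": [0, 0.003, 0], "fingers": 0}, {"slide": [3, 0, 90], "angular": [0, 0.003, 0], "fingers": 0}, {"slide": [3, 0, 98], "angular": [0, 0.003, 0], "fingers": 0}, {"slide": [3, 0, 98], "angular": [0, 0.003, 0], "fingers": 0}]'

```text
clock: 12.98
tool_pos: [0.5594, -0.1719, 0.1014]
ee_rot: [0.955, -0.082, 0.286, 0.025]
wrist_force: [0.4, -0.1, 0.0]
width: -0.0004
```

```bash
python3 - <<'E'
from h import *
l=np.radians(33); k=np.array([-.087,-.1235,.0863])
save('wrist','w6.png');save('scene','s6.png')
a=cv2.imread('pics/s6.png')[125:275,230:400]; cv2.imwrite('pics/s6z.png',cv2.resize(a,None,fx=4,fy=4,interpolation=cv2.INTER_CUBIC))
go(k,l)
E
```

```text
t 13.07 pos [ 0.5592 -0.172   0.1017] loc [-0.0917 -0.1244  0.1017] F_loc [-0.2  1.   0.1] w 0.0 q [-0.54 -0.05  2.04  0.34  0.63  0.98]
slide [-4.6 -0.9 15.4] ang [ 0.    -0.006  0.001]
```

View pics/w6.png

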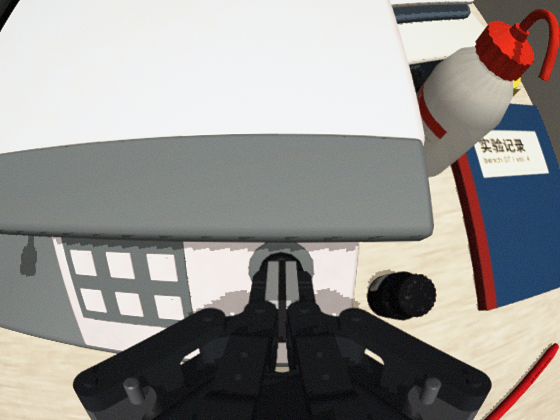

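View pics/s6z.png

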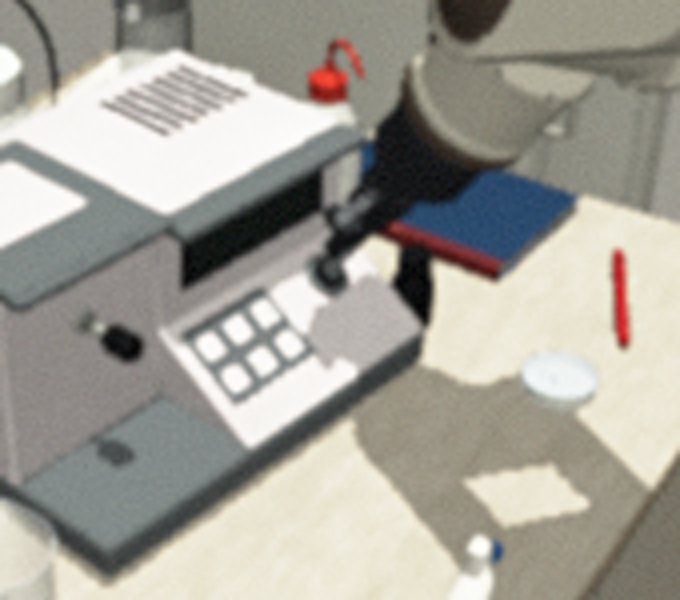

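Emit:
servo_tool --motion '[{"slide": [-4, -1, 5], "angular": [0, -0.006, 0], "fingers": 0}, {"slide": [-4, -1, 10], "angular": [0, -0.006, 0], "fingers": 0}, {"slide": [-4, -1, 12], "angular": [0, -0.006, 0], "fingers": 0}]'

```text
clock: 13.45
tool_pos: [0.5626, -0.1715, 0.0892]
ee_rot: [0.955, -0.082, 0.283, 0.025]
wrist_force: [0.1, 0.2, 0.5]
width: 0.0002
```

```bash
python3 - <<'E'
from h import *
go(np.array([-.087,-.1235,.0863]),np.radians(33))
E
```

```text
t 13.45 pos [ 0.5626 -0.1715  0.0892] loc [-0.0884 -0.1234  0.0892] F_loc [0.  0.2 0.5] w 0.0 q [-0.53 -0.03  2.04  0.34  0.61  0.98]
slide [-0.4  0.1  3.2] ang [0.    0.    0.001]
```

Emit:
servo_tool --motion '[{"slide": [0, 0, 2], "angular": [0, 0, 0], "fingers": 0}, {"slide": [0, 0, 4], "angular": [0, 0, 0], "fingers": 0}, {"slide": [0, 0, 5], "angular": [0, 0, 0], "fingers": 0}, {"slide": [0, 0, 5], "angular": [0, 0, 0], "fingers": 0}]'

```text
clock: 13.95
tool_pos: [0.5654, -0.172, 0.085]
ee_rot: [0.955, -0.082, 0.283, 0.025]
wrist_force: [-0.9, 0.1, 0.4]
width: -0.0
```

Emit:
servo_tool --motion '[{"slide": [0, 0, 1], "angular": [0, 0, 0], "fingers": 0}, {"slide": [0, 0, 2], "angular": [0, 0, 0], "fingers": 0}, {"slide": [0, 0, 2], "angular": [0, 0, 0], "fingers": 0}]'

```text
clock: 14.32
tool_pos: [0.5662, -0.1722, 0.0838]
ee_rot: [0.955, -0.082, 0.283, 0.025]
wrist_force: [-18.7, 3.3, 17.4]
width: -0.0002
```

```bash
python3 - <<'E'
from h import *
go(np.array([-.087,-.1235,.0863]),np.radians(33))
print(env.get_state()['wrist_torque'])
save('wrist','w7.png');save('scene','s7.png')
a=cv2.imread('pics/s7.png')[125:275,230:400]; cv2.imwrite('pics/s7z.png',cv2.resize(a,None,fx=4,fy=4,interpolation=cv2.INTER_CUBIC))
E
```

```text
t 14.32 pos [ 0.5662 -0.1722  0.0838] loc [-0.0847 -0.1234  0.0838] F_loc [-19.   -0.   17.4] w -0.0 q [-0.53 -0.01  2.04  0.35  0.6   0.97]
slide [-0.6  0.1 -3.3] ang [0.    0.    0.002]
[ 0.25236966  1.40987136 -0.03490608]
```

View pics/w7.png

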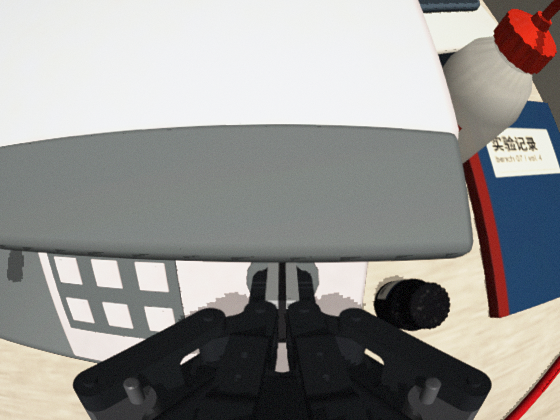

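View pics/s7z.png

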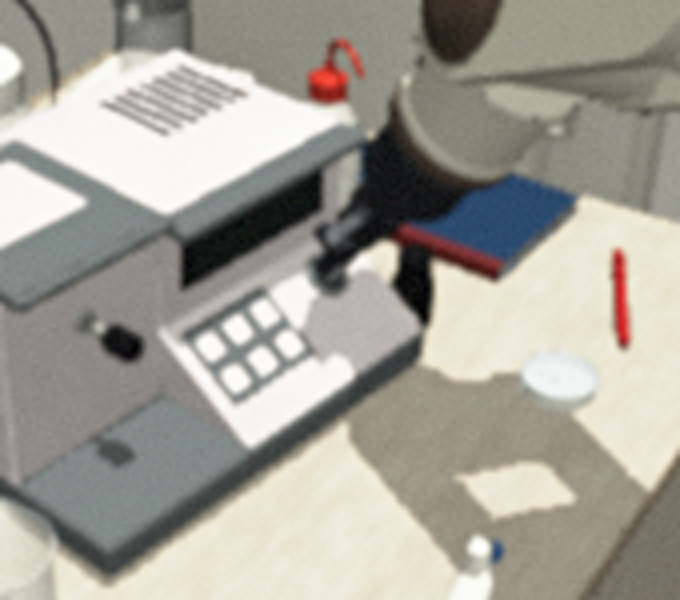

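```bash
python3 - <<'E'
from h import *
i=env.camera_info('wrist');K=i['K'];T=i['T']
def pw(p):
    c=(p-T[:3,3])@T[:3,:3];r=np.hypot(c[0],c[1]);a=np.arctan2(r,c[2]);return K[:2,2]+K[0,0]*a*c[:2]/r
p,r=st(); n=r.apply([0,0,1]); x=r.apply([1,0,0])
print('tcp',pw(p),'tip front',pw(p+.011*x),'back',pw(p-.011*x))
for d in (0,.0045): 
  c=p+n*d
  print(d,'bezel ring', [pw(c+.018*(np.cos(a)*x+np.sin(a)*np.cross(n,x))).round(0).tolist() for a in np.arange(0,6.3,np.pi/4)])
a=cv2.imread('pics/w7.png')[220:380,200:380]; cv2.imwrite('pics/w7z.png',cv2.resize(a,None,fx=3.7,fy=3.7,interpolation=cv2.INTER_CUBIC))
E
```

```text
t 14.43 pos [ 0.5662 -0.1722  0.0839] loc [-0.0847 -0.1234  0.0839] F_loc [-18.7  -0.1  17. ] w -0.0 q [-0.53 -0.01  2.04  0.35  0.6   0.97]
tcp [281.66645649 275.23057413] tip front [281.64465828 255.84179639] back [281.68714459 293.38514905]
0 bezel ring [[282.0, 243.0], [308.0, 253.0], [317.0, 275.0], [306.0, 296.0], [282.0, 304.0], [257.0, 296.0], [246.0, 275.0], [256.0, 253.0], [282.0, 243.0]]
0.0045 bezel ring [[282.0, 239.0], [307.0, 249.0], [316.0, 271.0], [305.0, 291.0], [282.0, 300.0], [258.0, 291.0], [247.0, 271.0], [256.0, 249.0], [282.0, 239.0]]
```

View pics/w7z.png

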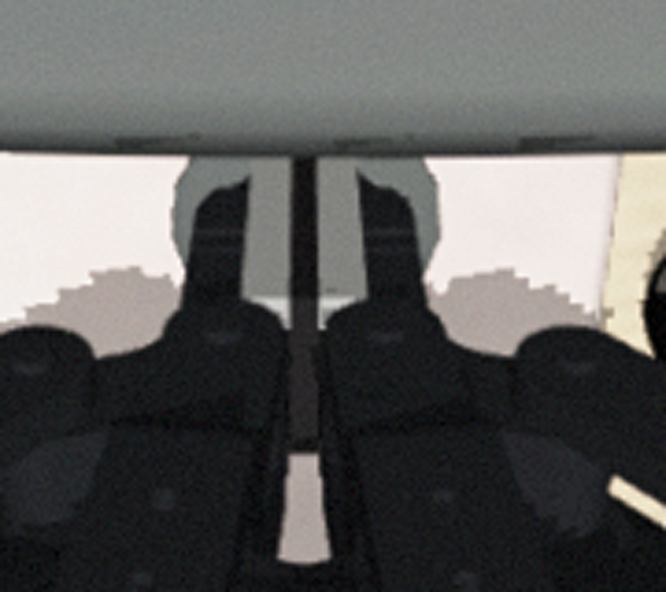

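Emit:
servo_tool --motion '[{"slide": [0, 0, -8], "angular": [0, 0, 0], "fingers": 0}, {"slide": [0, 0, -40], "angular": [0, 0, 0], "fingers": 0}, {"slide": [0, 0, -90], "angular": [0, 0, 0], "fingers": 0}, {"slide": [-20, 0, -120], "angular": [0, 0, 0], "fingers": 0}, {"slide": [-20, 0, -120], "angular": [0, 0, 0], "fingers": 0}]'

```text
clock: 15.05
tool_pos: [0.4846, -0.1581, 0.1754]
ee_rot: [0.955, -0.082, 0.284, 0.026]
wrist_force: [0.2, -0.5, -0.4]
width: -0.0
```

```bash
python3 - <<'E'
from h import *
st()
save('wrist','w8.png');save('scene','s8.png');save('top','t8.png')
a=cv2.imread('pics/s8.png')[115:275,180:360]; cv2.imwrite('pics/s8z.png',cv2.resize(a,None,fx=3.7,fy=3.7,interpolation=cv2.INTER_CUBIC))
E
```

```text
t 15.05 pos [ 0.4846 -0.1581  0.1754] loc [-0.1676 -0.1236  0.1754] F_loc [ 0.3 -0.5 -0.4] w -0.0 q [-0.62 -0.32  2.09  0.31  0.86  0.98]
```

View pics/w8.png

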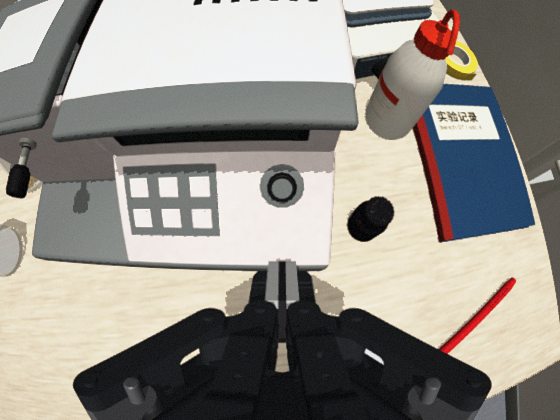

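View pics/s8z.png

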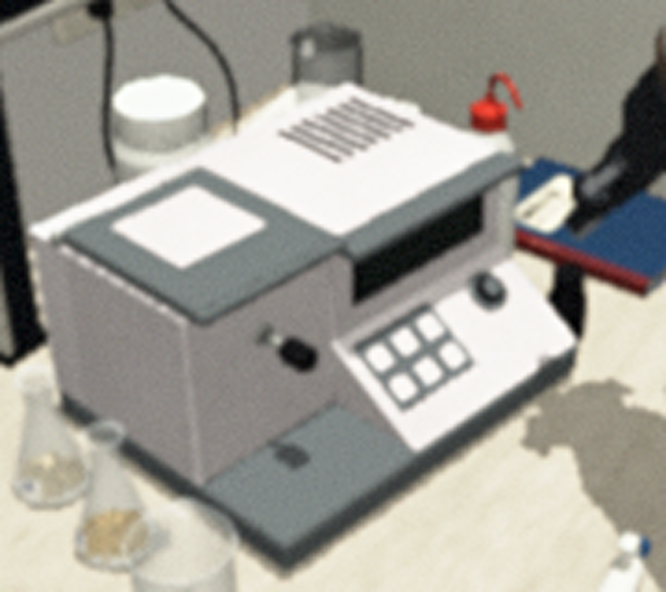

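View pics/t8.png

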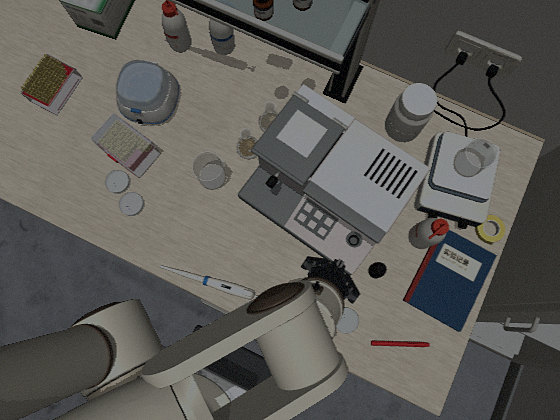

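Everything looks right. The stop depth was close to the click threshold given my position error, so I'll press again in fine steps to measure the key travel.

```bash
python3 - <<'E'
from h import *
l=np.radians(33)
go(np.array([-.0847,-.1234,.0838])+.0075*np.array([-np.sin(l),0,np.cos(l)]),l)
E
```

```text
t 15.2 pos [ 0.4856 -0.1581  0.1733] loc [-0.1666 -0.1235  0.1733] F_loc [-0.7  0.6  0.5] w -0.0 q [-0.62 -0.31  2.09  0.31  0.86  0.98]
slide [ 2.000e+01 -1.000e-01  1.122e+02] ang [0.    0.    0.001]
```

Emit:
servo_tool --motion '[{"slide": [20, 0, 40], "angular": [0, 0, 0], "fingers": 0}, {"slide": [20, 0, 80], "angular": [0, 0, 0], "fingers": 0}, {"slide": [20, 0, 100], "angular": [0, 0, 0], "fingers": 0}, {"slide": [20, 0, 109], "angular": [0, 0, 0], "fingers": 0}, {"slide": [20, 0, 111], "angular": [0, 0, 0], "fingers": 0}]'

```text
clock: 15.82
tool_pos: [0.5618, -0.1713, 0.0904]
ee_rot: [0.955, -0.082, 0.282, 0.025]
wrist_force: [-0.5, 0.9, 0.1]
width: 0.0
```

```bash
cat > d.py <<'E'
from h import *
l=np.radians(33);n=np.array([np.sin(l),0,-np.cos(l)])
F=[]
s=env.get_state()
print('depth to stop mm',((np.array([-.0847,-.1234,.0838])-L(s['tool_pos']))@n*1000).round(2),'axial F',(M.inv().apply(s['wrist_force'])@-n).round(2),s['clock'])
E
python3 d.py; python3 -c "
from h import *
go(np.array([-.0847,-.1234,.0838]),np.radians(33))"
```

```text
depth to stop mm 8.05 axial F 0.42 15.825
t 15.82 pos [ 0.5618 -0.1713  0.0904] loc [-0.0893 -0.1233  0.0904] F_loc [-0.6  0.8  0.1] w 0.0 q [-0.53 -0.03  2.04  0.34  0.61  0.98]
slide [0.2 0.1 8.1] ang [-0.     0.001  0.001]
```

Emit:
servo_tool --motion '[{"slide": [0, 0, 2], "angular": [0, 0, 0], "fingers": 0}, {"slide": [0, 0, 2], "angular": [0, 0, 0], "fingers": 0}]'

```text
clock: 16.08
tool_pos: [0.5629, -0.1716, 0.0894]
ee_rot: [0.955, -0.082, 0.283, 0.025]
wrist_force: [0.2, 0.9, -0.2]
width: -0.0003
```

```bash
python3 d.py
```

```text
depth to stop mm 6.51 axial F -0.21 16.075
```

Emit:
servo_tool --motion '[{"slide": [0, 0, 1], "angular": [0, 0, 0], "fingers": 0}, {"slide": [0, 0, 1], "angular": [0, 0, 0], "fingers": 0}]'

```text
clock: 16.32
tool_pos: [0.5634, -0.1717, 0.0888]
ee_rot: [0.955, -0.082, 0.283, 0.025]
wrist_force: [-0.4, 0.8, -0.9]
width: 0.0005
```

```bash
python3 d.py
```

```text
depth to stop mm 5.75 axial F -0.48 16.325
```

Emit:
servo_tool --motion '[{"slide": [0, 0, 1], "angular": [0, 0, 0], "fingers": 0}, {"slide": [0, 0, 1], "angular": [0, 0, 0], "fingers": 0}]'

```text
clock: 16.58
tool_pos: [0.564, -0.1719, 0.088]
ee_rot: [0.955, -0.082, 0.283, 0.025]
wrist_force: [-2.0, 0.9, 1.7]
width: -0.0002
```

```bash
python3 d.py
```

```text
depth to stop mm 4.79 axial F 2.56 16.575
```

Emit:
servo_tool --motion '[{"slide": [0, 0, 1], "angular": [0, 0, 0], "fingers": 0}, {"slide": [0, 0, 1], "angular": [0, 0, 0], "fingers": 0}]'

```text
clock: 16.82
tool_pos: [0.5646, -0.172, 0.0872]
ee_rot: [0.955, -0.082, 0.283, 0.025]
wrist_force: [-0.1, -0.2, 1.7]
width: 0.0002
```

```bash
python3 d.py
```

```text
depth to stop mm 3.75 axial F 1.44 16.825
```

Emit:
servo_tool --motion '[{"slide": [0, 0, 1], "angular": [0, 0, 0], "fingers": 0}, {"slide": [0, 0, 1], "angular": [0, 0, 0], "fingers": 0}]'

```text
clock: 17.08
tool_pos: [0.5651, -0.1721, 0.0863]
ee_rot: [0.955, -0.082, 0.283, 0.025]
wrist_force: [-1.0, 0.3, 1.2]
width: -0.0004
```

```bash
python3 d.py
```

```text
depth to stop mm 2.68 axial F 1.61 17.075
```

Emit:
servo_tool --motion '[{"slide": [0, 0, 1], "angular": [0, 0, 0], "fingers": 0}, {"slide": [0, 0, 1], "angular": [0, 0, 0], "fingers": 0}]'

```text
clock: 17.32
tool_pos: [0.5657, -0.1722, 0.0853]
ee_rot: [0.955, -0.082, 0.283, 0.025]
wrist_force: [-1.6, 0.9, 1.3]
width: 0.0001
```

```bash
python3 d.py
```

```text
depth to stop mm 1.59 axial F 2.03 17.325
```

Emit:
servo_tool --motion '[{"slide": [0, 0, 1], "angular": [0, 0, 0], "fingers": 0}, {"slide": [0, 0, 2], "angular": [0, 0, 0], "fingers": 0}, {"slide": [0, 0, 2.5], "angular": [0, 0, 0], "fingers": 0}]'

```text
clock: 17.7
tool_pos: [0.5669, -0.1724, 0.0838]
ee_rot: [0.955, -0.082, 0.283, 0.025]
wrist_force: [-25.3, 4.6, 24.6]
width: -0.0002
```

```bash
python3 d.py
```

```text
depth to stop mm -0.35 axial F 34.63 17.7
```

Emit:
servo_tool --motion '[{"slide": [0, 0, -8], "angular": [0, 0, 0], "fingers": 0}, {"slide": [0, 0, -40], "angular": [0, 0, 0], "fingers": 0}, {"slide": [0, 0, -90], "angular": [0, 0, 0], "fingers": 0}, {"slide": [-20, 0, -120], "angular": [0, 0, 0], "fingers": 0}, {"slide": [-20, 0, -120], "angular": [0, 0, 0], "fingers": 0}]'

```text
clock: 18.32
tool_pos: [0.4852, -0.1583, 0.1753]
ee_rot: [0.955, -0.082, 0.284, 0.026]
wrist_force: [-0.1, -0.2, 0.2]
width: 0.0
```

```bash
python3 d.py; python3 -c "
from h import *
save('wrist','w9.png')
save('scene','s9.png')
a=cv2.imread('pics/s9.png');b=cv2.imread('pics/s8.png');d=cv2.absdiff(a,b).max(2)[115:275,180:330];print((d>60).sum())"
```

```text
depth to stop mm 121.48 axial F 0.24 18.325
0
```

View pics/w9.png

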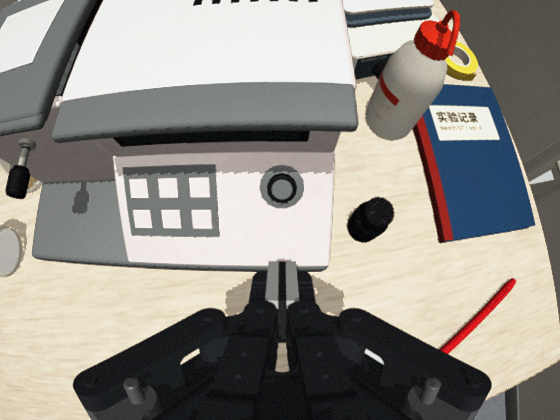

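The key at (282,187) is released, the rod is in at (17,180), the lid is shut at upper left, and the gripper touches nothing.

```bash
python3 -c "
from station import env
print(env.close_job())"
```

```text
the job is handed in; nothing more can be done
None
```

The photometer was zeroed on its blank and the job handed in at about 18 s of the 48 s allowed. The hand-in gives no verdict, so the results below are from my own checks.

- **Rod:** I pushed it in until it met a hard stop at about 21 N. In a wrist picture the knob then sat 38 mm in front of the wall, which is the fully-in position.
- **Lid:** I lowered it slowly along its arc from about 0.75 rad. It came to a firm stop at z = 0.200 m with about 17 N, and it looks flat and shut in the scene, top and wrist pictures.
- **Key:** I pressed it with the gripper leaning back 33 degrees. The first press stopped so close to the click depth that my position error left doubt. I pressed again in 1 mm steps. Contact came about 4.5–5 mm above the hard stop, which matches the key's full 4.5 mm travel. I then let go both times.
- **Final state:** The wrist force was near zero and the gripper was clear of the instrument. The pictures show the rod in, the lid shut and the key released. The glassware, bottles and petri dish looked unmoved in the pictures; I did not measure them.

The force at the bottom of the key presses was higher than needed, about 25 N and 35 N. It acted at the fingertips and stayed under the limits.

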